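Draw a board carrier under a test press and clamp it

ROBOT

A 7-joint arm with a two-finger parallel gripper is mounted at the origin on a cart in front of the work surface, level with it; the furniture and walls round the work are solid. World frame = base frame: x ahead of the robot, y to its left, z up, the work surface at z = 0. Lengths are in m, angles in rad, forces in N, time in s.
With the tool pointing down it reaches from about 0.4 to 0.85 m from the base axis. Payload 10.4 kg.
Tool frame: the origin (TCP) lies at the very end of the fingers, on their centre line; the grasp point (between the pads) lies 19 mm behind it; x points along the fingers, y is the direction in which the jaws open and shut, and the axes are right-handed (so a half turn about x gives the same grasp; the last joint's range is limited). The gripper opens to 85 mm and grips with 20 to 120 N. Pads are 22 mm wide; open, the fingers measure 114 mm over their backs; the gripper's body (76 mm by 85 mm) begins 54 mm behind the grasp point. The pads swing forward as they close: fully open they stand 13 mm farther back than shut.
Start: joints at [-1.287, 0.332, -0.065, 1.46, 0.022, 1.35, -0.088], TCP at [0.189, 0.596, 0.204] pointing down, gripper open.
Joint ranges: [-2.6, 2.6], [-0.5, 2.12], [-1.47, 1.34], [0.16, 2.42], [-1.27, 4.41], [0.06, 2.06], [-2.6, 2.6]. Speed limits (rad/s): [2.22, 2.22, 2.79, 2.79, 3.14, 3.14, 3.14].

INTERFACE

Orientations are given as a rotation vector (axis times angle).
In Python, from rig import move_ptp, line_to, move_j, release, close, hold, inverse_kinematics, observe, read_camera, IKError, sign_off gives the robot as it stands. Calls block until the motion is done:
- move_ptp(position, orientation): joint-space move of the TCP to a pose.
- line_to(position, rate=0.15, ori=None, threshold=None): straight line of the TCP; ori=None keeps the orientation; rate is the mean speed in m/s. With threshold (N) it stops when the force on the tool has changed by that much, and returns True; else False.
- move_j(angles): joint-space move.
- release() and close(grasp_force=None): open the fingers fully, or close them until they stop; grasp_force is the grip in N (None keeps the last).
- hold(seconds).
- inverse_kinematics(position, orientation): joint angles nearest the present ones, or None.
- observe(): the state.
- read_camera(name): name is "side" or "top" or "wrist"; returns a dict with "image" (384x512x3 uint8, blue, green, red), "z_map" (384x512 float32, m along the optical axis (not along the pixel's ray), 0 where there is no reading), "fx", "fy", "cx", "cy" (pixels), "dist" ([k1, k2, p1, p2, k3] as OpenCV has them; the pictures are not rectified), "R" (3x3) and "t" (3): a world point X has camera coordinates R X + t. Camera axes: x right, y down, z forward; pixel columns grow to the right and rows downward; lengths in m; the calibration is good to about 2 mm. A picture is of the moment at which its call begins.
A pose or a line that the arm cannot do raises IKError and nothing moves.
- sign_off(): hands the job in, once; it reports no verdict.
The state is a dict: "t": time; "q": joint angles; "qd": joint speeds; "joint_torque": joint torques, N m; "tcp_pos": TCP position; "eef_rot": TCP orientation; "wrist_force": force on the tool from outside, world axes, zero at the start; "torque": the same for the moment, N m; "opening": opening from 0.0 (shut) to 1.0 (fully open).
Only numpy, scipy, OpenCV 4.12 (cv2) and the standard library are available. Lean on these libraries where they do the work, as an engineer would, in place of code of your own. Each camera call takes 0.05 s, during which the arm holds its last target. There are 200 camera calls.

TASK

Slide the board carrier along its track, moving it by its rear handle, until its front handle has come out on the other side of the press arm; let go, take the front handle there and draw the carrier fully home against the end-stop lugs. Then push the star wheel on the press round clockwise (seen from above), spoke by spoke, until the black pressure plate is down firmly on the carrier's four posts and the wheel will not easily go further; leave the speaker, terminal strip and battery pouch where they lie.

Things in the scene. Friction and masses are not known exactly. Their poses are not given: they have to be found in the camera images.
- station: Fixed test station. Origin on the bench top below the press axis; y along the track in the carrier's direction of travel (robot's left), x away from the robot, z up. Dark steel track 122 mm wide, y = -275 to +199 mm, floor 6 mm above the bench. Side guides with inward lips (tops 18.5 mm above the bench, 94 mm between them) hold the carrier down: it can only slide, with 2 mm play to either side.
- press_arm (a point): Centre of the top of the grey press arm that overhangs the track: in station axes y = -50 to +50, x = -53 to +65, z = 46 to 66 mm. Behind it a grey column, x = +63 to +87, y = -45 to +45, 190 mm tall, bars the gripper from going round behind the wheel. The gripper cannot go under the arm.
- end_stop (a point): Point midway between the two lugs of the end stop, in the plane of their faces (station y = +188 mm) and at their top (20 mm above the bench). The lugs are steel blocks 14 mm wide at station x = -40 and +40 mm, so that 66 mm between them is open for fingers. The carrier's front corners meet them.
- carrier: Loose aluminium plate 100 x 266 x 6 mm (x, y, z) in the track, about 0.4 kg, bearing a green circuit board with four upright steel posts (tops 21.5 mm above the origin). Origin: plate's underside below the board's centre; axes as the station's; plate y = -78 to +188 mm. Home: origin at station (0, 0, 6 mm), front edge at the stop. Starts 130 to 185 mm short of home, front handle under the arm.
- rear_handle: Black bar on the carrier at carrier y = -65 mm: 44 mm along x, 14 mm along y (grip across this), 18 mm tall. Origin: centre of its underside, on the plate's top. A gripper holding it meets the star wheel and arm when closer than about 100 mm to the press axis, so it cannot bring the carrier home.
- front_handle: Same black bar at carrier y = +175 mm. Origin: centre of its underside, on the plate's top. It passes under the arm with at least 4 mm to spare below the raised pressure plate. With the carrier home its centre is 13 mm short of the end stop's faces; its outer finger then stands between the two stop lugs. A twisted pull can bind the carrier in its guides short of the stop.
- press_plate: Black pressure plate 92 x 96 x 8 mm under the arm, origin at the centre of its underside. 36 mm above the bench with the wheel at 0, it goes down 4 mm for each radian of the wheel and meets the home carrier's posts (27.5 mm above the bench) at a wheel angle of about 2.1 rad.
- star_wheel (a joint): Angle of the star wheel in rad, 0 to 3, growing clockwise seen from above (plate down). Starts between 0 and 0.5. A friction of about 0.12 N m holds it where it is left. Once the plate is on the posts it stiffens sharply (a push of about 14 N at 46 mm radius is enough).
- wheel_hub (a point): Centre of the star wheel, on its upright axis at the middle height of the spokes (85 mm above the bench). Hub 26 mm in diameter, 72 to 98 mm above the bench; five round level spokes of 8 mm diameter, 72 degrees apart, reach 58 mm from the axis.
- spoke_tip (a point): Outer end of one spoke, 58 mm from the axis, at the spokes' middle height; with the wheel at 0 it points to the station's -x.
- speaker: Loose grey round speaker, 55 mm in diameter, 16 mm tall, on the bench behind the track; origin at the centre of its underside. Bystander.
- terminal_strip: Loose strip of green terminals, 62 x 14 x 25 mm, on the bench beyond the track's near (right) end; origin at the centre of its underside. Bystander.
- battery_pouch: Loose silver battery pouch, 34 x 46 x 8 mm, on the bench beyond the end stop; origin at the centre of its underside. Bystander.

How it is judged:
On the way, in this order (a step that is already met when the one before it is completed fails the run):
1. the front handle is out past the arm (its centre over 75 mm beyond the press axis) and the gripper has let go (y of front_handle in the frame of station above 0.075 m and y of carrier in the frame of station below -0.01 m and contact force between the fingers and carrier below 0.1 N), for 0.1 s.
2. the fingers hold the front handle, before the carrier is home (contact force between the fingers and front_handle above 2 N and y of carrier in the frame of station below -0.006 m), for 0.1 s.
3. the carrier is home against the stop (within 2.5 mm) (y of carrier in the frame of station above -0.0025 m), for 0.2 s.
At the end, for the whole second after the job is handed in: the carrier stands home within 3 mm of the end stop, at rest, and the pressure plate presses on its posts with more than 5 N, the star wheel past 2.05 rad and released (y of carrier in the frame of station above -0.003 m and contact force between press_plate and carrier above 5 N and value of joint star_wheel above 2.05 rad and linear speed of carrier below 0.01 m/s); the robot touches nothing.
It fails at once if the speaker moved more than 15 mm (distance of speaker from where it was at the start of the episode above 0.015 m).
It fails at once if the terminal strip moved more than 15 mm (distance of terminal_strip from where it was at the start of the episode above 0.015 m).
It fails at once if the battery pouch moved more than 15 mm (distance of battery_pouch from where it was at the start of the episode above 0.015 m).
It also fails if it takes over 67 s, if anything falls off the work surface, if the arm or the gripper's body presses on something with over 40 N, if the wrist force passes 120 N, or if a joint passes its speed limit or range.

## Working session

There is one attempt and no reset: what is moved stays moved. The work goes in short steps, each a Python script; the robot and the scene stay as the last script left them, time stands still between calls to the robot, and variables do not carry over. Pictures are saved under pics/ and viewed, about 8 in all and at most 12, crops included, and the job is handed in when it is done.

```bash
mkdir -p pics; ls; python3 - <<'E'
from rig import *
import cv2, numpy as np
o=observe(); print(o['t'],o['eef_rot'],o['tcp_pos'])
a=[]
for n in("top","side"):
    c=read_camera(n); cv2.imwrite(f'pics/{n}0.png',c['image']); np.savez(f'{n}0.npz',**c)
    print(n,c['fx'],c['cx'],c['cy'],c['dist'],c['R'],c['t'])
E
```

```text
pics
0.0 [ 0.23969547  1.55751501 -0.24188751] [0.1886413  0.59543554 0.2031231 ]
top 364.1040371168815 258.6974914773354 193.69952801988418 [-0.05682396  0.          0.          0.          0.        ] [[-0.01448626 -0.9997742  -0.01554655]
 [-0.98986605  0.01653585 -0.14103818]
 [ 0.14126341  0.01334589 -0.98988208]] [-0.05090808  0.5167944   1.07644915]
side 421.4499882166785 261.7089475890147 189.17478351954978 [-0.00890025  0.          0.          0.          0.        ] [[ 0.98073159 -0.1935918  -0.02622537]
 [-0.09051399 -0.33131512 -0.93916852]
 [ 0.17312646  0.923446   -0.34245397]] [-0.50640295  0.12809968  1.06435221]
```

View pics/top0.png

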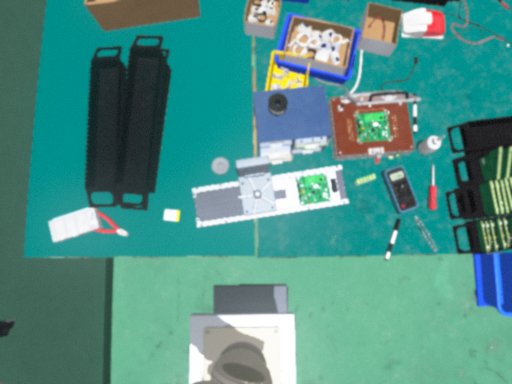

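View pics/side0.png

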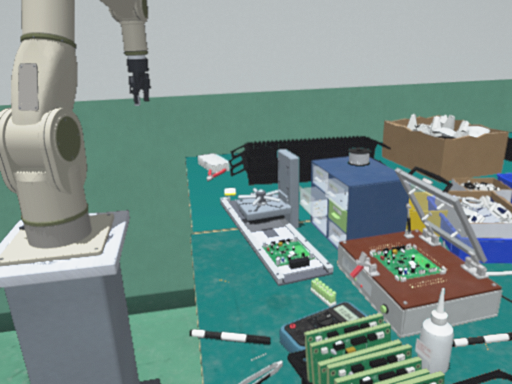

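Top: track from about (193,207) to (347,185), press near (258,193), green board at (313,188), speaker (220,165), strip (366,179), pouch (172,215). Enlarge it with a rectified grid.

```bash
cat > h.py <<'E'
import numpy as np, cv2
def load(n): return dict(np.load(n+'0.npz'))
def K(c): return np.array([[c['fx'],0,c['cx']],[0,c['fy'],c['cy']],[0,0,1.]])
def ray(c,uv,z):
    p=cv2.undistortPoints(np.array(uv,float).reshape(-1,1,2),K(c),np.array(c['dist'])).reshape(-1,2)
    d=np.c_[p,np.ones(len(p))]@c['R']; o=-c['R'].T@c['t']
    return o+d*((z-o[2])/d[:,2])[:,None]
def proj(c,X):
    return cv2.projectPoints(np.array(X,float).reshape(-1,1,3),cv2.Rodrigues(c['R'])[0],c['t'],K(c),np.array(c['dist']))[0].reshape(-1,2)
E
python3 - <<'E'
from h import *
c=load('top'); im=c['image']
x0,y0=180,145
cr=cv2.resize(im[y0:y0+90,x0:x0+210],None,fx=3.8,fy=3.8,interpolation=cv2.INTER_CUBIC); cv2.imwrite('pics/topc.png',cr)
s=load('side'); cr=cv2.resize(s['image'][140:310,190:350],None,fx=3.5,fy=3.5,interpolation=cv2.INTER_CUBIC); cv2.imwrite('pics/sidec.png',cr)
hsv=cv2.cvtColor(im,cv2.COLOR_BGR2HSV)
# station footprint: not teal; mask low saturation
m=((hsv[...,1]<60)).astype(np.uint8); m[:150]=0;m[240:]=0;m[:,:185]=0;m[:,352:]=0
n,l,st,ce=cv2.connectedComponentsWithStats(m)
for i in range(1,n):
    if st[i,4]>60: print(st[i],ce[i])
print(ray(c,[[193,207],[347,185],[258,193],[313,188],[220,165],[366,179],[172,215]],0.02))
E
```

```text
[ 192  150  157   78 6418] [263.53895294 190.5872546 ]
[333 150  19  10  98] [340.40816327 155.84693878]
[212 158  17  17 225] [220.         165.53777778]
[[ 0.48001763  0.14549744  0.02      ]
 [ 0.54099477 -0.33377736  0.02      ]
 [ 0.52048199 -0.05660807  0.02      ]
 [ 0.53330967 -0.22758394  0.02      ]
 [ 0.61143976  0.06162853  0.02      ]
 [ 0.55898694 -0.39422504  0.02      ]
 [ 0.45610483  0.21075783  0.02      ]]
```

View pics/topc.png

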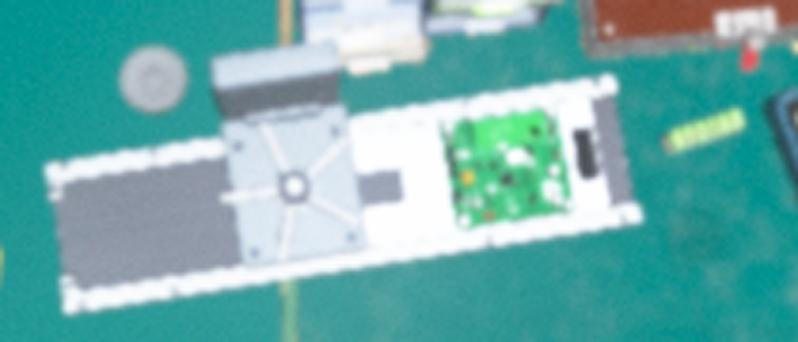

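View pics/sidec.png

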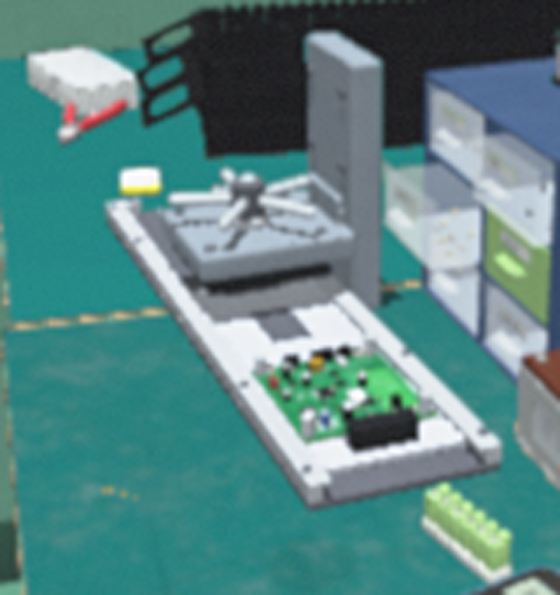

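Top crop: guide corners (45,165), (65,313), (612,78), (640,218); hub (293,186); rear handle (587,153); spoke tips (220,197), (285,258), (357,233), (262,122). The side crop shows the same, rear handle (382,430), hub (247,190).

```bash
python3 - <<'E'
from h import *
c=load('top'); s=load('side')
f=lambda a:np.array(a,float)/3.8-0.37+[180,145]
fs=lambda a:np.array(a,float)/3.5-0.36+[190,140]
P=ray(c,f([[45,165],[65,313],[640,218],[612,78]]),.0185); print(P.round(4))
for a,b in((0,1),(1,2),(2,3),(3,0)): print(np.linalg.norm(P[a]-P[b]))
hub=ray(c,f([[293,186]]),.098); print('hub',hub, 'side',ray(s,fs([[247,178]]),.098))
L=np.array([[-61,199],[-61,-275],[61,-275],[61,199]])/1e3
L=L[[0,0,1,2]] if 0 else np.array([[.061,.199],[-.061,.199],[-.061,-.275],[.061,-.275]])
A=P[:,:2];lc=L-L.mean(0);ac=A-A.mean(0)
th=np.arctan2((lc[:,0]*ac[:,1]-lc[:,1]*ac[:,0]).sum(),(lc*ac).sum())
R=np.array([[np.cos(th),-np.sin(th)],[np.sin(th),np.cos(th)]]);t=A.mean(0)-R@L.mean(0)
print('th',th,'origin',t,'res',(A-L@R.T-t)*1e3)
h=ray(c,f([[587,153]]),.03)[0,:2];print('rear handle station',(h-t)@R, 'side',(ray(s,fs([[384,415]]),.03)[0,:2]-t)@R)
print('hub st',(hub[0,:2]-t)@R,(ray(s,fs([[247,178]]),.098)[0,:2]-t)@R)
T=ray(c,f([[220,197],[285,258],[357,233],[262,122]]),.085)[:,:2]
hb=ray(c,f([[293,186]]),.098)[0,:2]
d=(T-hb)@R; print(np.linalg.norm(d,axis=1),np.degrees(np.arctan2(d[:,1],-d[:,0]))%72)
sp=(ray(c,f([[153,80],[706,130]]),.01)[:,:2]-t)@R; print(sp)
E
```

```text
[[ 0.5398  0.1512  0.0185]
 [ 0.4181  0.1336  0.0185]
 [ 0.4879 -0.3348  0.0185]
 [ 0.6047 -0.3174  0.0185]]
0.12301468777899449
0.47357946755024727
0.1180405485662035
0.47311738463399305
hub [[ 0.50757363 -0.05413578  0.098     ]] side [[ 0.50716637 -0.03995731  0.098     ]]
th 0.14294823199282225 origin [ 0.50720799 -0.05422199] res [[ 0.58500177 -0.18985483]
 [-0.40281379 -0.44882466]
 [ 1.91035739  0.31511179]
 [-2.09254537  0.3235677 ]]
rear handle station [-0.00101428 -0.23970899] side [ 0.00137236 -0.2326094 ]
hub st [3.74194481e-04 3.32442609e-05] [0.00199098 0.01412511]
[0.05676743 0.0540121  0.05970725 0.05737013] [20.38588153 15.75997895 26.37692515 19.94195794]
[[ 0.1199463   0.10134488]
 [ 0.00496938 -0.34529138]]
```

```bash
cat >> h.py <<'E'
from rig import *
from scipy.spatial.transform import Rotation as Ro
TH=.143; T0=np.array([.5072,-.0542])
R2=np.array([[np.cos(TH),-np.sin(TH)],[np.sin(TH),np.cos(TH)]])
def W(x,y,z): return [*(T0+R2@[x,y]),z]
def S(p): return (np.array(p)[...,:2]-T0)@R2
def rot(ang,tilt=0):  # tool y along station direction at angle ang from station x (rad)
    y=np.array([np.cos(ang+TH),np.sin(ang+TH),0]); x=np.array([0,0,-1.])
    return Ro.from_matrix(np.c_[x,y,np.cross(x,y)]).as_rotvec()
def st(m=''):
    o=observe(); print(m,'t%.1f'%o['t'],'st',S(o['tcp_pos']).round(4),'z%.4f'%o['tcp_pos'][2],'F',(np.r_[R2.T@o['wrist_force'][:2],o['wrist_force'][2]]).round(1),'op%.3f'%o['opening'])
E
python3 - <<'E'
from h import *
q0=np.array(observe()['q'])
best=None
for a in(np.pi/2,-np.pi/2):
    for p in ((0,-.2395,.17),(0,-.12,.1),(0,.12,.1),(0,.18,.1)):
        q=inverse_kinematics(W(*p),rot(a)); print(a,p,None if q is None else np.round(q,2))
o=observe();p=np.array(o['tcp_pos']);p[2]=.3
line_to(p)
st()
E
```

```text
1.5707963267948966 (0, -0.2395, 0.17) [-0.35  0.5   1.05  1.58 -0.45  1.32  2.48]
1.5707963267948966 (0, -0.12, 0.1) [-0.56  0.37  0.96  1.82 -0.34  1.12  2.24]
1.5707963267948966 (0, 0.12, 0.1) [-0.67  0.13  0.48  1.95 -0.07  1.07  1.56]
1.5707963267948966 (0, 0.18, 0.1) [-0.69  0.14  0.37  1.94 -0.06  1.07  1.42]
-1.5707963267948966 (0, -0.2395, 0.17) [-0.39  0.54  1.13  1.58 -0.5   1.34 -0.63]
-1.5707963267948966 (0, -0.12, 0.1) [-0.56  0.37  0.97  1.82 -0.34  1.12 -0.9 ]
-1.5707963267948966 (0, 0.12, 0.1) [-0.8   0.14  0.62  1.96 -0.09  1.07 -1.56]
-1.5707963267948966 (0, 0.18, 0.1) [-0.83  0.14  0.53  1.95 -0.08  1.07 -1.7 ]
 t0.9 st [-0.2229  0.6881] z0.2988 F [-0.6  0.5 -0. ] op0.999
```

```bash
python3 - <<'E'
from h import *
move_ptp(W(0,-.10,.33),rot(-np.pi/2)); st()
move_ptp(W(0,-.2385,.20),rot(-np.pi/2)); st()
c=read_camera('wrist'); cv2.imwrite('pics/w1.png',c['image']); np.savez('wr0.npz',**c)
t=read_camera('top'); np.savez('t1.npz',**t)
# height map
zm=c['z_map']; v,u=np.nonzero(zm>0); 
p=cv2.undistortPoints(np.c_[u,v].astype(float).reshape(-1,1,2),K(c),np.array(c['dist'])).reshape(-1,2)
X=(np.c_[p,np.ones(len(p))]*zm[v,u][:,None]-c['t'])@c['R']; s=S(X)
for y in np.arange(-.30,-.06,.006):
    k=(abs(s[:,0])<.011)&(abs(s[:,1]-y)<.003)&(X[:,2]<.15)
    if k.sum()>5: print('%.3f'%y,k.sum(),np.percentile(X[k,2],[10,50,97]).round(4))
E
```

```text
t3.8 st [ 0.0005 -0.0991] z0.3299 F [ 0.4 -0.2 -0.8] op0.999
 t4.6 st [ 0.001  -0.2377] z0.2008 F [-0.  -0.6 -0. ] op1.000
-0.300 65 [-0.0012  0.      0.001 ]
-0.294 72 [-0.001  -0.0001  0.0015]
-0.288 70 [-0.0009 -0.0001  0.0011]
-0.282 65 [-0.001  -0.      0.0011]
-0.276 62 [-0.0009  0.0008  0.0069]
-0.270 67 [0.0052 0.0062 0.0074]
-0.264 76 [0.0049 0.006  0.0072]
-0.258 62 [0.0052 0.0059 0.0074]
-0.252 65 [0.0055 0.0099 0.013 ]
-0.246 80 [0.0115 0.029  0.0309]
-0.240 67 [0.029  0.0302 0.0315]
-0.234 83 [0.0125 0.0293 0.0311]
-0.228 65 [0.0109 0.0122 0.0138]
-0.222 80 [0.0136 0.0142 0.0194]
-0.216 68 [0.0136 0.0148 0.0242]
-0.210 87 [0.0132 0.0143 0.0256]
-0.204 65 [0.0132 0.0142 0.0158]
-0.198 81 [0.0133 0.0146 0.0172]
-0.192 66 [0.0137 0.0149 0.0177]
-0.186 76 [0.0135 0.0147 0.0159]
-0.180 70 [0.0134 0.0147 0.0164]
-0.174 73 [0.0134 0.0147 0.0167]
-0.168 67 [0.0133 0.0144 0.0171]
-0.162 73 [0.0135 0.0145 0.0167]
-0.156 75 [0.0133 0.0142 0.0167]
-0.150 73 [0.0132 0.0143 0.0162]
-0.144 84 [0.0135 0.015  0.0225]
-0.138 68 [0.0135 0.0148 0.0217]
-0.132 98 [0.0137 0.0203 0.0234]
-0.126 44 [0.0119 0.0141 0.023 ]
-0.120 67 [0.0114 0.0121 0.014 ]
-0.114 74 [0.0113 0.0121 0.0134]
-0.108 72 [0.0112 0.012  0.0138]
-0.102 70 [0.0113 0.0122 0.0132]
-0.096 71 [0.0108 0.0121 0.014 ]
-0.090 74 [0.0113 0.0123 0.0141]
-0.084 71 [0.0117 0.0126 0.0144]
-0.078 74 [0.0116 0.0125 0.0141]
-0.072 70 [0.0118 0.0127 0.0142]
-0.066 73 [0.0115 0.0125 0.0139]
```

View pics/w1.png

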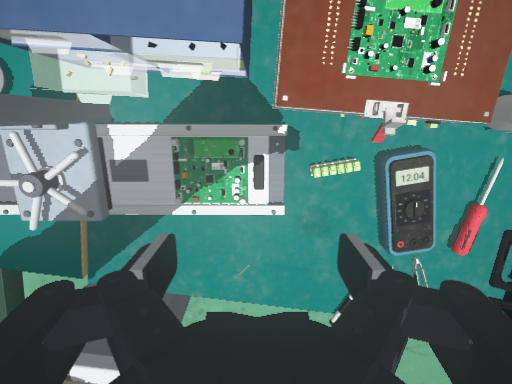

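Wrist: rear handle at (259,172), board (211,170), hub (38,185), spokes visible. Its depth is good, so I refine the numbers from it.

```bash
cat >> h.py <<'E'
def cloud(c):
    zm=c['z_map']; v,u=np.nonzero(zm>0)
    p=cv2.undistortPoints(np.c_[u,v].astype(float).reshape(-1,1,2),K(c),np.array(c['dist'])).reshape(-1,2)
    X=(np.c_[p,np.ones(len(p))]*zm[v,u][:,None]-c['t'])@c['R']; return np.c_[S(X),X[:,2]]
E
python3 - <<'E'
from h import *
X=cloud(dict(np.load('wr0.npz')))
def sel(x0,x1,y0,y1,z0,z1): return X[(X[:,0]>x0)&(X[:,0]<x1)&(X[:,1]>y0)&(X[:,1]<y1)&(X[:,2]>z0)&(X[:,2]<z1)]
h=sel(-.04,.04,-.26,-.22,.027,.034); print('handle',len(h),np.percentile(h,[2,50,98],axis=0).round(4),(h.max(0)+h.min(0))/2)
k=sel(-.04,.04,-.226,-.19,.0185,.03); 
for y in np.arange(-.226,-.19,.003):
    a=k[abs(k[:,1]-y)<.0015]
    if len(a): print('%.3f'%y,len(a),a[:,0].min().round(4),a[:,0].max().round(4),a[:,2].max().round(4))
# guide outer edges by y slice
for y in np.arange(-.26,-.06,.04):
    g=X[(abs(X[:,1]-y)<.02)&(X[:,2]>.0155)&(X[:,2]<.0225)&(abs(X[:,0])>.045)&(abs(X[:,0])<.075)]
    print('guide %.2f'%y,np.percentile(g[g[:,0]<0,0],[1,99]).round(4),np.percentile(g[g[:,0]>0,0],[1,99]).round(4))
w=sel(-.07,.06,-.07,.07,.078,.105); hub=w[np.hypot(w[:,0],w[:,1])<.02]; hub=hub[hub[:,2]>.093]
print('hub',len(hub),(hub.max(0)+hub.min(0))/2,hub.mean(0))
r=np.hypot(w[:,0],w[:,1]); a=w[(r>.025)&(r<.062)]; ph=np.arctan2(a[:,1],-a[:,0])
print('wheel',np.angle(np.exp(5j*ph).mean())/5, 'coh',abs(np.exp(5j*ph).mean()))
E
```

```text
handle 373 [[-0.023  -0.2459  0.0277]
 [-0.0005 -0.2394  0.0297]
 [ 0.0198 -0.233   0.0313]] [-0.00064384 -0.23325605  0.02929988]
-0.223 1 0.0371 0.0371 0.0258
-0.220 45 -0.0389 0.0397 0.0284
-0.217 64 -0.039 0.0399 0.0292
-0.214 22 -0.0382 0.0385 0.0283
-0.211 37 -0.0399 -0.0087 0.0273
-0.208 31 -0.0397 0.025 0.0265
-0.205 14 -0.037 0.0264 0.0246
-0.202 13 0.02 0.0276 0.0212
-0.199 4 0.0212 0.025 0.0201
guide -0.26 [-0.0622 -0.0488] [0.0453 0.0579]
guide -0.22 [-0.0623 -0.0488] [0.0453 0.0578]
guide -0.18 [-0.0623 -0.0489] [0.0452 0.0589]
guide -0.14 [-0.0624 -0.0488] [0.0451 0.0588]
guide -0.10 [-0.0626 -0.0491] [0.045  0.0587]
hub 526 [-0.00201649 -0.00188389  0.09825845] [-0.00133318 -0.00387876  0.09823775]
wheel 0.35179515795049027 coh 0.8070165281738997
```

```bash
sed -i 's/^R2=.*/&\nT0=T0+R2@[-.001,-.001]/' h.py; python3 - <<'E'
from h import *
r=rot(-np.pi/2)
line_to(W(.006,-.2445,.06),ori=r); st()
print(line_to(W(.006,-.2445,.019),rate=.06,threshold=8)); st('down')
line_to(W(.006,-.2385,.019),rate=.05)
close(30); st('closed')
print(line_to(W(.006,-.2385+.01,.019),rate=.05,threshold=25)); st('test')
c=read_camera('top'); cv2.imwrite('pics/g1.png',cv2.resize(c['image'][145:235,180:390],None,fx=3.8,fy=3.8))
E
```

```text
t5.7 st [ 0.0065 -0.2449] z0.0610 F [-0.2 -0.1  0.4] op1.002
False
down t6.6 st [ 0.0061 -0.2448] z0.0193 F [ 0.2 -0.4 -0. ] op1.002
closed t7.6 st [ 0.006  -0.2385] z0.0190 F [ 0.6 -0.  -0.8] op-0.004
False
test t8.0 st [ 0.0063 -0.2279] z0.0190 F [ 1.  -0.4  0.5] op-0.001
```

Opening reads 0 - look.

```bash
python3 - <<'E'
from h import *
c=read_camera('wrist'); s=read_camera('side')
a=cv2.resize(s['image'][200:290,230:350],None,fx=4,fy=4,interpolation=cv2.INTER_CUBIC)
b=c['image']
o=np.zeros((a.shape[0]if a.shape[0]>384 else 384,a.shape[1]+300,3),np.uint8); o[:a.shape[0],:a.shape[1]]=a; b=cv2.resize(b,(300,225)); o[:225,a.shape[1]:]=b
cv2.imwrite('pics/g2.png',o)
E
```

```text
(no output)
```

View pics/g2.png

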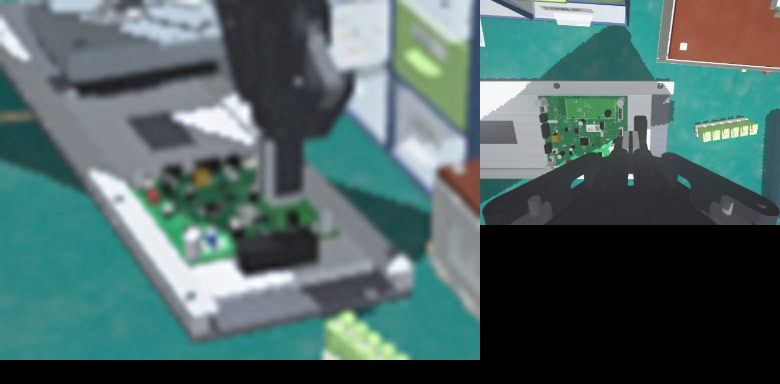

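```bash
python3 - <<'E'
from h import *
c=read_camera('wrist'); X=cloud(c); st()
m=np.full((40,60),np.nan)
for y in np.arange(-.28,-.09,.005):
    row=[]
    for x in np.arange(-.03,.035,.005):
        a=X[(abs(X[:,1]-y)<.0025)&(abs(X[:,0]-x)<.0025)]
        row.append('%3d'%(1000*np.median(a[:,2])) if len(a) else '  .')
    print('%.3f'%y,' '.join(row))
cv2.imwrite('pics/g3.png',cv2.resize(c['image'][100:384,150:406],None,fx=2,fy=2))
E
```

```text
t8.2 st [ 0.0059 -0.2287] z0.0190 F [0.3 0.1 0.1] op0.002
-0.280   0   0   0   0   0   0   0   0 136 135 132   0   0
-0.275   0   4   0   5   4   1   5   1 134 130 124   2   4
-0.270   5   5   6   5   5   6 122 123 131 125 119   6   5
-0.265   5   5   6   5   6 100 110 119 121 117 111   5   6
-0.260   5   6   5   5   5  98 103 101   7 113 103   6   5
-0.255   6   5   5   5   6   6 103 103 103 135  99   5   6
-0.250   .  11  11  12  11  11  12  12 101 103  94 145  11
-0.245   .   .   .   .   .  28  29  29  88  89 124 142  12
-0.240   .   .   .   .   .   .  30  29  60  85 119 142  12
-0.235   .   .   .   .   .  95  96  30  54 127 122 139  11
-0.230   .   .   .   .   .  84  84  84  83 130  12  11  12
-0.225   .   .   .   .   .  94  94  84  84 129 121 122  12
-0.220   .   .   .   .   .  14  18  14  60  92 124 142  15
-0.215   .   .   .   .   .  13  15  16  58  90 124 142  18
-0.210   .   .  14  26  23  13  14  13  91  97 125 144  14
-0.205   .  14  14  14  14  14  14 102 102 134  97  19  14
-0.200  14  14  14  14  14  14 103 102  14 112 101  19  14
-0.195  14  14  14  14  14 100 108 117 
[... 558 characters left out ...]
 23  20  14  14  14  16  14  14  13  14  14  14  14
-0.140  14  16  14  14  21  21  16  14  14  16  14  14  14
-0.135  15  18  16  15  14  15  15  15  15  16  14  14  14
-0.130  14  22  22  21  14  15  22  22  21  21  22  19  19
-0.125  13  19  19  13  13   .  19  19  14  19  18  13  13
-0.120  11  11  12  12  12  12  12  12  12  12  12  12  12
-0.115  12  11  12  12  12  11  11  11  12  12  12  12  12
-0.110  12  12  12  12  12  12  11  11  12  12  12  12  12
-0.105  12  12  11  12  12  12  12  11  12  12  12  12  12
-0.100  11  12  12  12  12  12  12  12  12  12  12  12  11
-0.095  12  12  12  12  12  12  12  12  12  12  12  12  12
-0.090  12  12  11  12  12  12  12  12  12  12  12  12  12
```

View pics/g3.png

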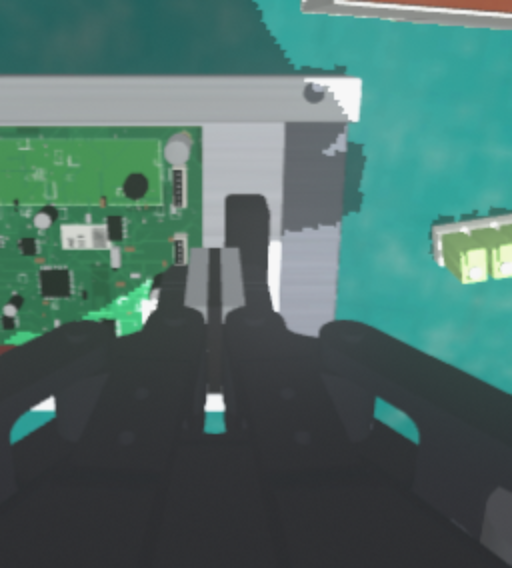

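```bash
python3 - <<'E'
from h import *
s=load('side'); print('side proj', proj(s,[W(.006,-.2287,z) for z in(.019,.03,.04,.05)]))
c=read_camera('wrist')
print('wrist proj tcp', proj(c,[W(.006,-.2287,z) for z in(.019,.03,.04,.05)]))
p=[(u,v) for v in range(216,300,8) for u in (248,253,257,262,268)]
zm=c['z_map']
for u,v in p:
    d=cv2.undistortPoints(np.array([[[u,v]]],float),K(c),c['dist']).reshape(2)
    x=(np.r_[d,1]*zm[v,u]-c['t'])@c['R']; print((u,v),S(x).round(3),x[2].round(3),end=' | ' if u<268 else '\n')
o=observe(); print(Ro.from_rotvec(o['eef_rot']).as_matrix().round(3), o['q'])
E
```

```text
side proj [[300.33322857 261.83562854]
 [300.3614249  257.25016653]
 [300.38719588 253.04733666]
 [300.41309889 248.8115354 ]]
wrist proj tcp [[256.22639479 220.0123779 ]
 [256.17113428 226.42486736]
 [256.11460833 232.98435419]
 [256.05091637 240.37559891]]
(248, 216) [ 0.007 -0.223] 0.014 | (253, 216) [ 0.006 -0.226] 0.012 | (257, 216) [ 0.006 -0.229] 0.012 | (262, 216) [ 0.012 -0.232] 0.028 | (268, 216) [ 0.013 -0.236] 0.031
(248, 224) [ 0.016 -0.224] 0.051 | (253, 224) [ 0.017 -0.227] 0.052 | (257, 224) [ 0.017 -0.229] 0.052 | (262, 224) [ 0.017 -0.232] 0.052 | (268, 224) [ 0.016 -0.235] 0.051
(248, 232) [ 0.016 -0.225] 0.061 | (253, 232) [ 0.017 -0.227] 0.063 | (257, 232) [ 0.016 -0.229] 0.062 | (262, 232) [ 0.016 -0.232] 0.061 | (268, 232) [ 0.017 -0.235] 0.063
(248, 240) [ 0.016 -0.225] 0.071 | (253, 240) [ 0.016 -0.227] 0.071 | (257, 240) [ 0.016 -0.229] 0.071 | (262, 240) [ 0.016 -0.232] 0.071 | (268, 240) [ 0.016 -0.234] 0.071
(248, 248) [ 0.016 -0.225] 0.079 | (253, 248) [ 0.016 -0.227] 0.078 | (257, 248) [ 0.017 -0.229] 0.08 | (262, 248) [ 0.016 -0.231] 0.079 | (268, 248)
[... 518 characters left out ...]
) [ 0.017 -0.233] 0.1
(248, 280) [ 0.016 -0.226] 0.104 | (253, 280) [ 0.003 -0.227] 0.084 | (257, 280) [ 0.003 -0.229] 0.084 | (262, 280) [ 0.01  -0.231] 0.094 | (268, 280) [ 0.021 -0.233] 0.111
(248, 288) [ 0.013 -0.226] 0.104 | (253, 288) [-0.001 -0.227] 0.084 | (257, 288) [-0.002 -0.229] 0.083 | (262, 288) [ 0.006 -0.231] 0.093 | (268, 288) [ 0.018 -0.233] 0.111
(248, 296) [ 0.004 -0.226] 0.096 | (253, 296) [-0.005 -0.227] 0.084 | (257, 296) [-0.005 -0.229] 0.084 | (262, 296) [ 0.002 -0.231] 0.093 | (268, 296) [ 0.015 -0.233] 0.111
[[ 0.     0.142 -0.99 ]
 [-0.    -0.99  -0.142]
 [-1.     0.    -0.   ]] [-0.2607491   0.63306309  0.88497601  1.72217899 -0.55366606  1.05629167
 -0.6155344 ]
```

The visible finger ends sit at z≈0.05, while the reported TCP is 0.019. I'll calibrate by touching the handle top (30 mm) with shut fingers.

```bash
python3 - <<'E'
from h import *
line_to(W(.006,-.2287,.025),rate=.1)
line_to(W(.006,-.2385,.025),rate=.1)
print(line_to(W(.006,-.2385,-.012),rate=.03,threshold=5)); st('touch')
E
```

```text
True
touch t9.5 st [ 0.0059 -0.2384] z0.0028 F [-1.7  1.3  8. ] op0.002
```

```bash
sed -i 's/return \[\*(T0+R2@\[x,y\]),z\]/return [*(T0+R2@[x,y]),z-DZ]/; s/^TH=/DZ=.027; TH=/' h.py
sed -i "s/'z%.4f'%o\['tcp_pos'\]\[2\]/'tip z%.4f'%(o['tcp_pos'][2]+DZ)/" h.py
python3 - <<'E'
from h import *
line_to(W(.006,-.2445,.065),rate=.15); release()
print(line_to(W(.006,-.2445,.019),rate=.06,threshold=8)); st('down')
line_to(W(.006,-.2385,.019),rate=.05)
close(30); st('closed')
print(line_to(W(.006,-.2385+.01,.019),rate=.05,threshold=25)); st('test')
E
```

```text
False
down t11.6 st [ 0.0062 -0.2447] tip z0.0193 F [-0.  -0.4  0.2] op1.003
closed t12.5 st [ 0.006  -0.2388] tip z0.0191 F [ 0.3 -1.9  1.2] op0.153
False
test t12.8 st [ 0.0061 -0.2278] tip z0.0191 F [-1.   0.4  3.2] op0.150
```

```bash
python3 - <<'E'
from h import *
print(line_to(W(.006,-.122,.019),rate=.06,threshold=35)); st('slid')
release(); st('rel')
line_to(W(.006,-.125,.03),rate=.05); line_to(W(.006,-.135,.20),rate=.2); st()
c=read_camera('wrist'); X=cloud(c)
k=X[(abs(X[:,0])<.025)&(X[:,1]<-.08)&(X[:,1]>-.17)&(X[:,2]>.027)&(X[:,2]<.034)]; print('rear handle',len(k),np.percentile(k,[2,50,98],axis=0).round(4))
E
```

```text
False
slid t14.8 st [ 0.0061 -0.1216] tip z0.0191 F [-0.4 -2.9  4.6] op0.147
rel t15.5 st [ 0.006 -0.122] tip z0.0190 F [ 0.4 -0.4 -1.3] op1.003
 t16.8 st [ 0.0055 -0.1345] tip z0.1989 F [-1.  -0.9  0. ] op0.999
rear handle 427 [[-2.200e-02 -1.278e-01  2.760e-02]
 [-1.000e-04 -1.216e-01  2.990e-02]
 [ 2.010e-02 -1.146e-01  3.130e-02]]
```

```bash
python3 - <<'E'
from h import *
line_to(W(-.02,0,.21),rate=.25); line_to(W(-.001,.1295,.16),rate=.25)
c=read_camera('wrist'); X=cloud(c)
k=X[(abs(X[:,0])<.03)&(X[:,1]<.15)&(X[:,1]>.08)&(X[:,2]>.026)&(X[:,2]<.034)]; print('front handle',len(k),np.percentile(k,[2,50,98],axis=0).round(4))
cv2.imwrite('pics/f1.png',c['image']); st()
yh=np.percentile(k[:,1],[2,98]).mean() if len(k)>100 else .1184
print(line_to(W(-.001,yh+.007,.05),rate=.15,threshold=10)); 
print(line_to(W(-.001,yh+.007,.0175),rate=.06,threshold=8)); st('down')
E
```

```text
front handle 530 [[-0.0217  0.1119  0.0282]
 [-0.0005  0.1183  0.0299]
 [ 0.0202  0.1246  0.0313]]
 t18.4 st [-0.0008  0.1271] tip z0.1604 F [-0.6 -0.6 -0.2] op0.998
False
True
down t19.6 st [0.0011 0.1261] tip z0.0290 F [-0.6  4.7 13.2] op0.999
```

View pics/f1.png

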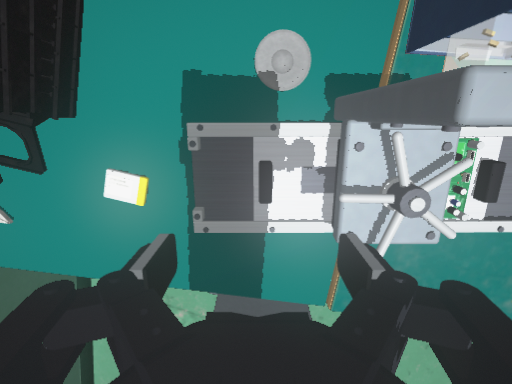

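The wrist view shows the front handle at (265,182) and one spoke pointing at +y (340,198), so the inner linkage touched that spoke. I'll retry further out and let the closing fingers centre on the handle.

```bash
python3 - <<'E'
from h import *
line_to(W(-.001,.1255,.06),rate=.1); line_to(W(-.001,.138,.06),rate=.1)
r=line_to(W(-.001,.138,.0175),rate=.06,threshold=8); print(r); st('down')
if not r:
    close(25); st('closed')
E
```

```text
False
down t21.2 st [-0.0008  0.1379] tip z0.0177 F [ 0.2 -0.2 -0.4] op1.003
closed t21.9 st [-0.0003  0.1364] tip z0.0182 F [-0.4 -6.2  6.4] op0.157
```

```bash
python3 - <<'E'
from h import *
hold(.15)
print(line_to(W(-.001,.168,.0175),rate=.05,threshold=30)); st('a')
print(line_to(W(-.001,.182,.0175),rate=.02,threshold=15)); st('b')
hold(.3); st('c')
E
```

```text
False
a t22.8 st [-1.000e-04  1.671e-01] tip z0.0182 F [-0.1 -4.   5.4] op0.154
True
b t23.4 st [-1.000e-04  1.755e-01] tip z0.0182 F [-0.5 -1.4  5.2] op0.155
c t23.7 st [-0.0002  0.1755] tip z0.0181 F [ 0.7 -1.1  6.4] op0.154
```

```bash
python3 - <<'E'
from h import *
print(line_to(W(-.001,.185,.0175),rate=.02,threshold=25)); st('b')
hold(.3); st('c')
release(); st('rel')
line_to(W(-.001,.180,.06),rate=.1);line_to(W(-.001,.175,.16),rate=.2)
c=read_camera('wrist'); X=cloud(c)
k=X[(abs(X[:,0])<.03)&(X[:,1]<.20)&(X[:,1]>.14)&(X[:,2]>.026)&(X[:,2]<.034)]; print('front handle',len(k),np.percentile(k,[2,50,98],axis=0).round(4))
p=[X[(abs(X[:,0]-s*.04)<.005)&(X[:,1]<.203)&(X[:,1]>.165)&(X[:,2]>.0165)&(X[:,2]<.0235)] for s in(-1,1)]
for a in p: print('lug',len(a),np.percentile(a[:,1],[2,98]) if len(a) else '')
w=X[(X[:,2]>.078)&(X[:,2]<.105)&(np.hypot(X[:,0],X[:,1])<.062)]
r=np.hypot(w[:,0],w[:,1]); a=w[(r>.025)]; ph=np.arctan2(a[:,1],-a[:,0]); print('wheel',np.angle(np.exp(5j*ph).mean())/5,len(a))
h=w[(w[:,2]>.094)&(r<.02)]; print('hub',(h.max(0)+h.min(0))/2)
E
```

```text
True
b t24.0 st [-1.000e-04  1.753e-01] tip z0.0182 F [-0.5 -2.3  5.6] op0.156
c t24.3 st [-1.000e-04  1.753e-01] tip z0.0182 F [-0.3 -0.9  5.8] op0.150
rel t25.0 st [-0.0006  0.1754] tip z0.0177 F [ 0.5 -0.2 -0.6] op1.005
front handle 563 [[-0.021   0.1686  0.0276]
 [ 0.0002  0.175   0.0298]
 [ 0.0205  0.1822  0.0313]]
lug 83 [0.18933712 0.19950604]
lug 107 [0.18908162 0.19948111]
wheel 0.37288250093816644 2036
hub [-0.00049932  0.0008275   0.09810215]
```

Carrier is home: the handle is 13 mm short of the lug faces, and a repeat pull met a hard stop. Now the wheel (≈0.36 rad): check IK along an arc that pushes one spoke with shut fingers.

```bash
python3 - <<'E'
from h import *
def pose(f,z=.074,r=.044): return W(-r*np.cos(f),r*np.sin(f),z),rot(-np.pi/2-f)
for f in np.arange(-1.5,1.01,.25):
    q=inverse_kinematics(*pose(f)); print(round(f,2),None if q is None else np.round(q,2))
E
```

```text
-1.5 [-0.64  0.34  0.87  1.95 -0.31  0.99  0.44]
-1.25 [-0.7   0.33  0.93  1.98 -0.31  0.98  0.2 ]
-1.0 [-0.77  0.32  1.01  2.01 -0.33  0.98 -0.03]
-0.75 [-0.84  0.31  1.06  2.04 -0.33  0.98 -0.29]
-0.5 [-0.91  0.3   1.12  2.06 -0.33  0.97 -0.54]
-0.25 [-0.96  0.29  1.16  2.07 -0.32  0.97 -0.82]
0.0 [-1.01  0.28  1.17  2.09 -0.31  0.97 -1.1 ]
0.25 [-1.03  0.27  1.17  2.09 -0.31  0.97 -1.37]
0.5 [-1.05  0.28  1.17  2.09 -0.31  0.97 -1.64]
0.75 [-1.05  0.29  1.15  2.08 -0.32  0.97 -1.91]
1.0 [-1.05  0.31  1.14  2.06 -0.34  0.98 -2.16]
```

```bash
cat >> h.py <<'E'
def pose(f,z=.074,r=.044): return W(-r*np.cos(f),r*np.sin(f),z),rot(-np.pi/2-f)
def ftan(f):
    w=R2.T@observe()['wrist_force'][:2]; return -(w@[np.sin(f),np.cos(f)])  # resistance to clockwise push
E
python3 - <<'E'
from h import *
close(30)
line_to(W(-.03,.10,.19),rate=.25)
line_to(W(-.02,-.02,.19),rate=.25)
p,r=pose(-1.5,.13); move_ptp(p,r); st()
p,r=pose(-1.5); print(line_to(p,rate=.1,threshold=6)); st('in')
if abs(observe()['tcp_pos'][2]+DZ-.074)<.003:
    f=-1.5
    while f<.1:
        f+=.16; p,r=pose(f); h=line_to(p,rate=.04,ori=r,threshold=25); ft=ftan(f); print(round(f,2),h,round(ft,1),end='; ')
        if h or ft>12: break
st('end')
E
```

```text
t29.6 st [-0.0029 -0.0432] tip z0.1302 F [0.  0.2 0.1] op-0.002
False
in t30.3 st [-0.0029 -0.0442] tip z0.0744 F [ 0.8 -0.6  0.8] op-0.001
-1.34 False 0.5; -1.18 False 1.6; -1.02 False 1.0; -0.86 False 2.0; -0.7 False 2.0; -0.54 False 1.3; -0.38 False 0.8; -0.22 False 1.5; -0.06 False 1.7; 0.1 False 0.9; 0.26 False 1.1; end t33.9 st [-0.0425  0.0112] tip z0.0740 F [-1.6 -0.7  1.6] op-0.001
```

```bash
python3 - <<'E'
from h import *
f=.26
while f<1.0:
    f+=.06; p,r=pose(f); h=line_to(p,rate=.03,ori=r,threshold=22); ft=ftan(f); print(round(f,2),h,round(ft,1),end='; ')
    if h or ft>14.5: break
st('end')
c=read_camera('top'); X=cloud(c); w=X[(X[:,2]>.074)&(X[:,2]<.1)&(np.hypot(X[:,0],X[:,1])<.06)]; print(len(w))
E
```

```text
0.32 False 2.1; 0.38 False 1.3; 0.44 False 2.1; 0.5 False 4.2; 0.56 False 5.5; 0.62 False 7.9; 0.68 False 11.1; 0.74 False 14.0; 0.8 False 16.4; end t36.1 st [-0.0339  0.0299] tip z0.0734 F [-16.7  -6.4  10.5] op0.001
34
```

```bash
python3 - <<'E'
from h import *
for f in(.7,.5,.35): p,r=pose(f); line_to(p,rate=.05,ori=r)
st('off'); p,r=pose(.35,.14); line_to(p,rate=.15); p=W(-.03,.13,.17); line_to(p,rate=.2,ori=rot(-np.pi/2))
st()
c=read_camera('wrist'); X=cloud(c); cv2.imwrite('pics/e1.png',c['image'])
w=X[(X[:,2]>.078)&(X[:,2]<.105)&(np.hypot(X[:,0],X[:,1])<.062)]
r=np.hypot(w[:,0],w[:,1]); a=w[(r>.025)]; ph=np.arctan2(a[:,1],-a[:,0]); m=np.exp(5j*ph).mean();print('wheel mod',np.angle(m)/5%1.2566,abs(m),len(a))
k=X[(abs(X[:,0])<.03)&(X[:,1]<.20)&(X[:,1]>.14)&(X[:,2]>.026)&(X[:,2]<.034)]; print('front handle',len(k),np.percentile(k,[2,50,98],axis=0).round(4))
E
```

```text
off t37.1 st [-0.0408  0.0157] tip z0.0741 F [ 0.5  0.5 -0.9] op0.001
 t38.4 st [-0.0304  0.1284] tip z0.1694 F [ 0.1 -0.2 -0.6] op0.002
wheel mod 0.8847794425647394 0.8003184321579693 2340
front handle 568 [[-0.0214  0.1687  0.0274]
 [-0.      0.1751  0.0298]
 [ 0.0204  0.1822  0.0314]]
```

View pics/e1.png

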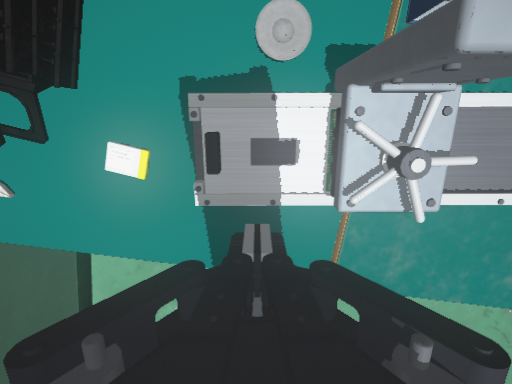

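View: wheel turned, front handle (212,152) at the lugs, speaker (283,28) and pouch (127,160) undisturbed. I'll check that the wheel is not creeping back, then hand in.

```bash
python3 - <<'E'
from h import *
hold(2)
c=read_camera('wrist'); X=cloud(c)
w=X[(X[:,2]>.078)&(X[:,2]<.105)&(np.hypot(X[:,0],X[:,1])<.062)]
r=np.hypot(w[:,0],w[:,1])
for lo in(.02,.03,.04):
    a=w[r>lo]; ph=np.arctan2(a[:,1],-a[:,0]); print('wheel',np.angle(np.exp(5j*ph).mean())/5%1.2566+1.2566)
st()
E
```

```text
wheel 2.1449908298868614
wheel 2.1384696353289145
wheel 2.124097840535816
 t40.5 st [-0.03  0.13] tip z0.1700 F [-0.3  0.1 -0.4] op-0.001
```

```bash
python3 -c "
from rig import *
sign_off(); print(observe()['t'])"
```

```text
the job is handed in; nothing more can be done
the job is handed in; nothing more can be done
```

I finished the job and handed it in at about 40.5 s of robot time. No verdict was reported.

**What I did**
- I slid the carrier by its rear handle to about 57 mm short of home and let go. That put the front handle at y = +118 mm.
- I gripped the front handle and drew the carrier to the lugs. I then pushed the star wheel clockwise in one continuous stroke on one spoke, rather than spoke by spoke, until the push reached about 16 N. Then I backed off.

**Last checks**
- **Carrier:** the front handle measured y = 175 mm, the home position, both before and after pressing. A second pull on it met a hard stop.
- **Wheel:** it read about 2.14 rad (spread 2.12 to 2.145) and held there for 2 s. The limit is 2.05 rad, so the margin is small.
- **Plate force:** I could not measure this directly. I infer firm contact from the steep rise in push force, 2 to 16 N over the last 0.36 rad.
- **Clearance:** the gripper was clear of everything. The speaker and battery pouch looked undisturbed in the last wrist picture. I did not recheck the terminal strip at the end, though nothing came near it.

**What failed or disagreed**
- **Finger length:** the real finger ends sit about 27 mm behind the stated TCP. My first grasp closed above the rear handle because of this. I corrected it by touching the handle top.
- **First front-handle approach:** the gripper touched something with about 13 N and stopped, probably a spoke. I retried further out.
- **Wheel spring-back:** the fingers' end position implied about 2.35 rad at full push, so the wheel seems to have sprung back about 0.2 rad on release.
- **Hub position:** my hand-picked pixel in the side view put the hub about 14 mm off along y. I discarded it in favour of the top and wrist views, which agreed to about 2 mm.

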